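Clamp the tissue cassette with the thumbwheel

TASK

One of the two small bench clamps has a tissue cassette lying in its bed. Close that clamp on the cassette by rolling its recessed thumbwheel with a fingertip, the top of the rim towards the cassette, until the jaw has pushed the cassette against the fixed stop and no play is left. Do not push the jaw or the cassette directly, and leave the empty clamp as it is.

Things in the scene. Friction and masses are not known exactly. Their poses are not given: they have to be found in the camera images.
- rim_a (a point): Top of the loaded clamp's thumbwheel, 66 mm above the bench, fixed to the clamp: x level towards the bed and stop, y along the axle, z up. Black ribbed wheel, 60 mm diameter, 14 mm wide; its rim stands 12 mm out of a slot in the grey housing. Sprung: pressed down, wheel and jaw sink together up to 4 mm (3 N at first, 9 N at the bottom); press 2 to 3 mm and move the fingertip along +x to roll it.
- jaw_a: Steel jaw of that clamp, 10 x 36 mm, 16 mm above the bed; origin mid clamping face at bed height, axes as rim_a. Geared to the wheel: moves along x as far as the rim is rolled, then stays (0.6 N at the rim turns it). Its face starts 54 to 60 mm from rim_a along x, and is near 74 mm when clamped. Repeated strokes are allowed, finger lifted for the way back; once clamped it slips.
- cassette: Tissue cassette, light grey flat plastic box with one slanted end, 41 x 28 x 6 mm, loose, lying lengthways on the dark bed (20 mm high, aluminium rails 3.5 mm higher) between the jaw and the fixed stop, whose upright face is 115 mm from rim_a along x and 36 mm high. Origin at the centre of its underside, x along its length.
- jaw_b: Jaw of the other, empty clamp, alike in every way; it must stay where it is. Both clamps are fixed to the bench: a grey housing 82 mm long (x), 64 mm wide, 54 mm high, centred on the wheel, then the bed, 127 mm from the wheel to its far end. Nothing taller stands within 60 mm of a wheel; a tall oven stands at the left (y over 0.27, x over 0.47 m).
Things that resemble listed ones, but are neither listed nor needed, are in the scene too. What is shaped like the cassette but blue or pink is not meant.

How it is judged:
By the outcome, as a careful person would: the job done as asked, in the order asked, and still so for the second after the job is handed in, with the robot touching nothing.
It also fails if it takes over 29 s, if anything falls off the work surface, if the arm or the gripper's body presses on something with over 40 N, if the wrist force passes 120 N, or if a joint passes its speed limit or range.

ROBOT

A 7-joint arm with a two-finger parallel gripper is mounted at the origin on a cart in front of the work surface, level with it; the furniture and walls round the work are solid. World frame = base frame: x ahead of the robot, y to its left, z up, the work surface at z = 0. Lengths are in mm, angles in rad, forces in N, time in s.
With the tool pointing down it reaches from about 400 to 875 mm from the base axis. Payload 4.4 kg.
Tool frame: the origin (TCP) lies at the centre of the arm's flange, where the gripper is bolted on; the fingertips stand 173 mm ahead of it and the grasp point (between the pads) lies 155 mm ahead of it; z points along the fingers, y is the direction in which the jaws open and shut (so a half turn about z gives the same grasp; the last joint's range is limited). The gripper opens to 85 mm and grips with 20 to 120 N. Pads are 22 mm wide; open, the fingers measure 114 mm over their backs; the gripper's body (76 mm by 85 mm) begins 54 mm behind the grasp point. The pads swing forward as they close: fully open they stand 13 mm farther back than shut.
Start: joints at [-1.402, 0.628, 0.038, 1.517, -0.027, 0.996, -0.02], TCP at [151.202, 632.182, 404.713] pointing down, gripper open.
Joint ranges: [-3.06, 3.06], [-0.37, 2.12], [-1.25, 1.32], [0.18, 2.47], [-1.1, 4.24], [0.23, 1.98], [-2.94, 2.94]. Speed limits (rad/s): [2.57, 2.57, 3.14, 3.14, 3.14, 3.14, 3.14].

INTERFACE

Orientations are given as [roll, pitch, yaw] about the fixed x, y, z axes, in that order (R = Rz(yaw) Ry(pitch) Rx(roll)).
In Python, from cell import * gives the robot as it stands. The module is installed in compiled form; this text tells all that it offers.
- The arm moves only by the shell command python3 -m jog 'ROWS'. ROWS is JSON, one flat list of numbers, 5 for each row, row after row: the shift along the tool's x, y, z in mm, then the turn about the tool's z in degrees, then the finger opening in mm, from 0 to 85.4. A call has 1 to 20 rows; each row is the pose to reach, as a shift and turn from the pose commanded when the call began, along the tool's axes at that moment; what a row does not reach only later rows make up. A row lasts 1/12 s, in which the tool goes at most 41.7 mm and 7.16 degrees, less where a joint would pass 70% of its speed; a pose out of reach is approached as far as the arm can. A call with a gripper value outside its range is refused whole. The fingers move at their own pace and stop on an object; the grip force is fixed at half the most. Time passes only in rows, so rows that repeat a pose let the fingers close. It gives the time, the measured TCP pose, the force and the opening at its end, in the units of the state.
- read_state(): the state, without advancing time (a new reading comes with each control period).
- get_image(name): name is "side" or "top" or "wrist"; returns (picture, depth): 400x640x3 uint8, blue, green, red; 400x640 float32, mm along the optical axis (not along the pixel's ray), 0 where there is no reading.
- camera_params(name): a dict with "K" (3x3 intrinsics, pixels), "T" (4x4, takes a point from camera to world coordinates). Camera axes: x right, y up, looking along -z (the intrinsics and any distortion apply to the point x, -y, -z); pixel columns grow to the right and rows downward; lengths in mm; the calibration is good to about 2 mm. A picture is of the moment at which its call begins: read the wrist's pose just before it. camera_params takes no time and is no camera call; for the wrist camera it gives the pose at the moment of the call.
- finish_job(): hands the job in, once; it reports no verdict.
The state is a dict: "clock": time; "qpos": joint angles; "qd": joint speeds; "tau": joint torques, N m; "eef_pos": TCP position; "tool_rot": TCP orientation; "force": force on the tool from outside, world axes, zero at the start; "torque": the same for the moment, N m; "width": finger opening in mm.
Only numpy, scipy, OpenCV 4.12 (cv2) and the standard library are available. Lean on these libraries where they do the work, as an engineer would, in place of code of your own. Each camera call takes 0.05 s, during which the arm holds its last target.

## Working session

There is one attempt and no reset: what is moved stays moved. The work goes in short steps, Python scripts to look and compute and a shell command to move; the robot and the scene stay as the last step left them, time stands still between calls to the robot, and variables do not carry over. Pictures are saved under pics/ and viewed, and the job is handed in when it is done.

```bash
mkdir -p pics
python3 - <<'E'
from cell import *
import cv2,numpy as np
s=read_state()
for k in s: print(k,np.round(s[k],3))
for n in ["side","top","wrist"]:
    p=camera_params(n); print(n,np.round(p["K"],1).tolist(),np.round(p["T"],3).tolist(),[k for k in p])
    im,d=get_image(n); cv2.imwrite(f"pics/{n}0.png",im); np.save(f"pics/{n}0.npy",d)
E
```

```text
clock 0.0
qpos [-1.402  0.629  0.038  1.518 -0.027  0.996 -0.02 ]
qd [-0.002 -0.001  0.    -0.001  0.001 -0.     0.001]
tau [-0.0000e+00 -5.6340e+01  1.2260e+00 -1.9344e+01  1.1000e-02  1.0000e-02
  0.0000e+00]
eef_pos [151.123 631.863 403.789]
tool_rot [-3.14   0.     2.907]
force [ 0.449  0.367 -0.742]
torque [-0.048  0.032  0.021]
width 85.503
side [[463.7, 0.0, 318.9], [0.0, 463.7, 202.8], [0.0, 0.0, 1.0]] [[-0.808, 0.317, -0.496, 109.321], [-0.589, -0.414, 0.694, 514.309], [0.015, 0.853, 0.521, 523.023], [0.0, 0.0, 0.0, 1.0]] ['K', 'T']
top [[415.8, 0.0, 316.5], [0.0, 415.8, 194.6], [0.0, 0.0, 1.0]] [[-0.002, 0.99, -0.138, 392.978], [-1.0, -0.002, 0.002, -58.335], [0.002, 0.138, 0.99, 902.488], [0.0, 0.0, 0.0, 1.0]] ['K', 'T']
wrist [[303.4, 0.0, 317.9], [0.0, 303.4, 196.1], [0.0, 0.0, 1.0]] [[0.233, -0.931, -0.279, 80.774], [0.972, 0.223, 0.069, 649.415], [-0.002, -0.288, 0.958, 373.908], [0.0, 0.0, 0.0, 1.0]] ['K', 'T']
```

View pics/top0.png

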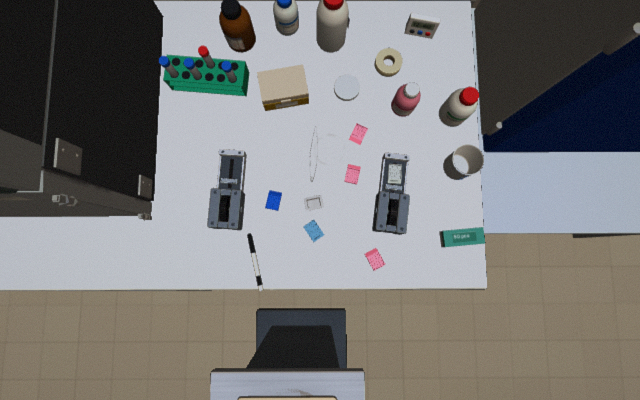

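View pics/side0.png

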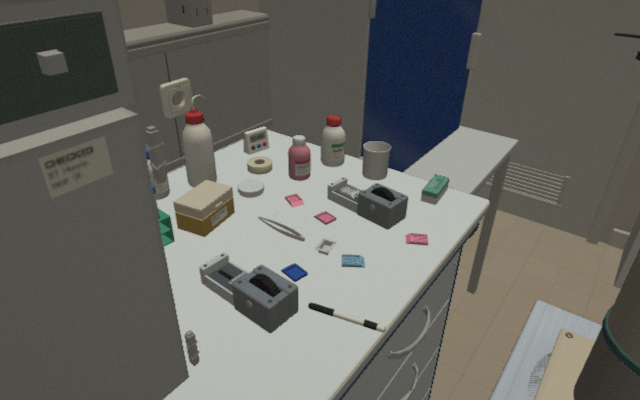

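View pics/wrist0.png

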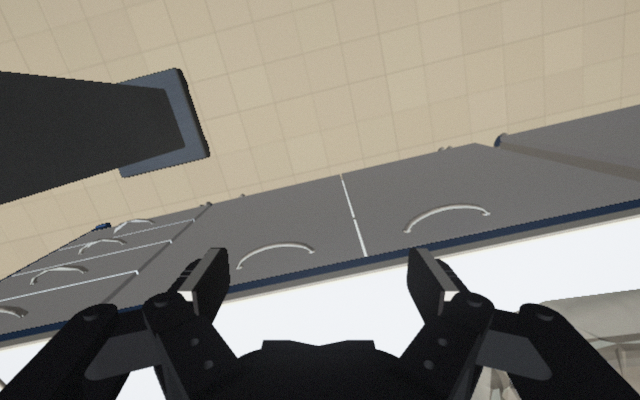

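The right-hand clamp (top view, about column 395, rows 155–232) holds the light cassette. The left one (about column 228) is empty. Next I'll measure the right one.

```bash
cat > h.py <<'E'
import numpy as np,cv2
from cell import *
def px2plane(n,u,v,z,P=None):
    P=P or camera_params(n);K=P["K"];T=P["T"]
    d=np.array([(u-K[0][2])/K[0][0],-(v-K[1][2])/K[1][1],-1.]);d=np.array(T)[:3,:3]@d;o=np.array(T)[:3,3]
    return o+d*(z-o[2])/d[2]
def proj(n,p,P=None):
    P=P or camera_params(n);T=np.array(P["T"]);c=T[:3,:3].T@(np.array(p)-T[:3,3]);K=P["K"]
    return K[0][2]+K[0][0]*c[0]/-c[2],K[1][2]+K[1][1]*c[1]/c[2]
def cloud(n,d,P=None):
    P=P or camera_params(n);K=np.array(P["K"]);T=np.array(P["T"])
    v,u=np.mgrid[0:400,0:640]
    c=np.stack([(u-K[0,2])/K[0,0]*d,-(v-K[1,2])/K[1,1]*d,-d],-1)
    return c@T[:3,:3].T+T[:3,3]
E
python3 - <<'E'
from h import *
im=cv2.imread("pics/top0.png");d=np.load("pics/top0.npy")
cv2.imwrite("pics/topz.png",cv2.resize(im[140:245,350:440],None,fx=5.7,fy=5.7,interpolation=cv2.INTER_CUBIC))
s=cv2.imread("pics/side0.png");cv2.imwrite("pics/sidez.png",cv2.resize(s[165:235,310:420],None,fx=7,fy=7,interpolation=cv2.INTER_CUBIC))
C=cloud("top",d)
R=C[150:238,365:415]
z=R[...,2]
print(np.round(z[::4,::4]).astype(int))
# housing top
m=((z>47)&(z<60)); pts=R[m][:,:2].astype(np.float32); print("housing",len(pts),cv2.minAreaRect(pts),np.median(z[m]))
v,u=np.nonzero(m);print(u.min()+365,u.max()+365,v.min()+150,v.max()+150)
m=(z>14); pts=R[m][:,:2].astype(np.float32); print("all",cv2.minAreaRect(pts))
E
```

```text
[[  0   3   2   1   1   1   1   1   0   2   2   1   3]
 [ -2   1   1  -2  -1  37  38  37  35  35  -1   5   0]
 [  1   0  -2   2  -1  27  30  37  36  33  38  37   1]
 [  0  -1   0   3   1  21  20  20  20  23  18   1   0]
 [  2  -2   2   3   4  20  24  29  30  28  22   0   2]
 [ -1   3   0   1   9  21  24  22  29  30  22   0   1]
 [  0   3   1   2  20  22  21  21  22  28  26   0   3]
 [  2   2   1   1  25  19  28  27  22  25  25   0   0]
 [ -3 902   2   2  25  21  23  23  23  21  24  -1   0]
 [  2   3   0   2  26  32  36  40  39  34  26   3   2]
 [  1   2   1  -1  22  20  20  24  31  34  -1  -2   4]
 [  2  -1   2  25  54  56  50  52  54  54  52   2   3]
 [ -2   0   0  35  54  54  51  51  52  55  56  52  -4]
 [  0   2  -1  42  55  57  43  61  60  55  53  -1  -1]
 [ -2   2   0  49  56  54  47  65  67  54  57   1   2]
 [  2  -2   0  51  54  54  51  67  65  53  54   0   0]
 [  2   0   0  55  55  55  59  64  51  55  52   1   2]
 [  3   0   4  55  54  57  64  59  53  54  54   1   2]
 [  2  -1  16  52  55  54  53  58  53  55  58   2   1]
 [  2   2  21  54  57  54  53  53  53  53  55   2   1]
 [  3   2  16  43  49  45  52  57  55  55  55   0   1]
 [  2   3   1   3   2   1   5   1   2   2   0   1  -1]]
housing 1055 ((475.5772705078125, -215.9876251220703), (64.879638671875, 81.87315368652344), 82.50907135009766) 54.28716123026311
375 409 191 233
all ((472.8505859375, -191.13772583007812), (126.38768005371094, 283.00244140625), 55.08962631225586)
```

View pics/topz.png

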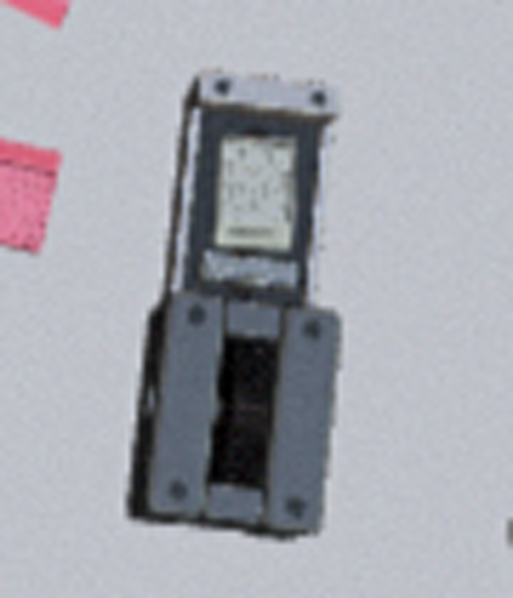

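View pics/sidez.png

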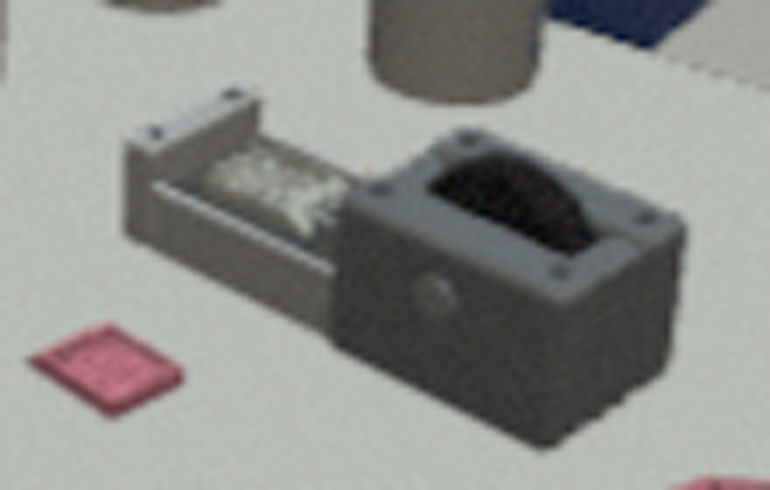

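Run:
```python
from h import *
f=lambda x,y,z:px2plane("top",(x+.5)/5.7-.5+350,(y+.5)/5.7-.5+140,z)[:2]
c=[f(*p,54) for p in [(172,291),(342,309),(322,533),(150,513)]]
print(np.round(c,1)); ctr=np.mean(c,0)
ax=(c[0]+c[1]-c[2]-c[3])/2; print(ctr,np.linalg.norm(ax),np.degrees(np.arctan2(ax[1],ax[0])))
ay=(c[0]+c[3]-c[1]-c[2])/2; print(np.linalg.norm(ay),np.degrees(np.arctan2(-ay[0],ay[1])))
yaw=np.arctan2(ax[1],ax[0]);R=np.array([[np.cos(yaw),np.sin(yaw)],[-np.sin(yaw),np.cos(yaw)]])
# features in clamp frame
for n,p in dict(screwTL=(197,315,54),screwTR=(312,329,54),screwBL=(178,489,54),screwBR=(296,507,54),stopfaceL=(197,104,36),stopfaceR=(332,118,36),jawfaceL=(204,250,36),jawfaceR=(299,258,36),casT=(258,137,26),casB=(253,246,26),wheel=(246,411,66)).items(): print(n,np.round(R@(f(*p)-ctr),1))
# side camera check of housing corners
P=camera_params("side")
s=lambda x,y,z:px2plane("side",(x+.5)/7-.5+310,(y+.5)/7-.5+165,z,P)[:2]
for p in [(342,195,54),(472,130,54),(685,228,54),(557,305,54)]: print("side",np.round(s(*p),1))
print("screws side",np.round(np.mean([s(*p,54) for p in [(380,188),(470,138),(648,215),(560,270)]],0),1), "screws top",np.round(np.mean([f(*p,54) for p in [(197,315),(312,329),(178,489),(296,507)]],0),1))
```

```text
[[ 518.9 -191. ]
 [ 512.2 -252.3]
 [ 431.5 -242.5]
 [ 438.7 -181.2]]
[ 475.32118385 -216.76798092] 81.048390317699 -6.93219820884774
61.703696108983564 -6.5029426801755745
screwTL [32.5 21. ]
screwTR [ 32.3 -20.7]
screwBL [-30.9  21.7]
screwBR [-32.3 -20.8]
stopfaceL [114.6  26. ]
stopfaceR [115.3 -24.6]
jawfaceL [59.8 18.1]
jawfaceR [ 61.  -17.1]
casT [107.1   0.5]
casB [65.4 -1.5]
wheel [-1.5  2.3]
side [ 515.6 -191.3]
side [ 505.2 -248. ]
side [ 428.1 -235. ]
side [ 437.2 -176.2]
screws side [ 474.4 -218.2] screws top [ 475.8 -216.5]
```

```bash
cat >> h.py <<'E'
CTR=np.array([475.5,-217.0]);YAW=np.radians(-6.9)
def clampxy(x,y):
    c,s=np.cos(YAW),np.sin(YAW);return CTR+np.array([c*x-s*y,s*x+c*y])
def shifts(pts,cmd=None):
    from scipy.spatial.transform import Rotation as Ro
    s=read_state();R=Ro.from_euler("xyz",s["tool_rot"]).as_matrix();o=np.array(s["eef_pos"]) if cmd is None else np.array(cmd)
    tx=R[:,0];turn=-np.degrees(np.arctan2(tx[1],tx[0])-(YAW+np.pi));print("turn toolz",(turn+180)%360-180)
    for p in pts:print(np.round(p,1),np.round(R.T@(np.array(p)-o),1))
E
python3 - <<'E'
from h import *
print([np.round(clampxy(-9,0),1),clampxy(9,0)])
shifts([[300,400,400],[400,150,400],[*clampxy(-9,0),300]])
E
```

```text
[array([ 466.6, -215.9]), array([ 484.43481608, -218.08123155])]
turn toolz 6.552804516462089
[300 400 400] [-198.7 -191.     4.3]
[400 150 400] [-354.2 -410.8    4.6]
[ 466.6 -215.9  300. ] [-504.  -751.1  105.1]
```

```bash
python3 -m jog '[-30,-29,0,0,0, -59,-57,0,0,0, -88,-84,0,0,0, -117,-113,0,0,0, -146,-140,0,0,0, -175,-168,0,0,0, -199,-191,0,0,0, -221,-222,0,0,0, -243,-253,0,0,0, -265,-284,0,0,0, -287,-316,0,0,0, -309,-347,0,0,0, -332,-379,0,0,0, -354,-411,0,0,0, -354,-411,0,0,0]'
python3 - <<'E'
from h import *
s=read_state();print(s["clock"],s["width"],np.round(s["qpos"],2),np.round(s["force"],1))
shifts([[400,150,400],[*clampxy(-9,0),300]])
E
```

```text
clock: 1.4
eef_pos: [402.0, 142.8, 404.8]
tool_rot: [-3.138, 0.002, 2.895]
force: [-0.4, -0.5, 0.3]
width: 0.0
1.4 0.018674750394949858 [-0.49  0.32  0.1   2.11 -0.04  0.72  0.97] [-0.4 -0.5  0.3]
turn toolz 7.243681743730434
[400 150 400] [3.7 6.5 4.8]
[ 466.6 -215.9  300. ] [-150.  -331.7  106.3]
```

```bash
python3 -m jog '[-16,-35,5,0,0, -32,-70,15,0,0, -48,-105,25,0,0, -64,-140,35,0,0, -80,-175,45,-1,0, -96,-211,55,-3,0, -112,-246,65,-5,0, -128,-282,75,-6.5,0, -142,-312,85,-6.5,0, -148,-325,98,-6.5,0, -150,-332,105,-6.5,0, -150,-332,105,-6.5,0, -150,-332,105,-6.5,0, -150,-332,105,-6.5,0]'
python3 - <<'E'
from h import *
s=read_state();print(s["clock"],s["width"],np.round(s["qpos"],2),np.round(s["force"],1))
shifts([[*clampxy(-9,0),300]])
im,d=get_image("side");cv2.imwrite("pics/side1.png",im[100:300,250:450].repeat(3,0).repeat(3,1))
im,d=get_image("top");cv2.imwrite("pics/top1.png",im)
im,d=get_image("wrist");cv2.imwrite("pics/wrist1.png",im);np.save("pics/wrist1.npy",d)
E
```

```text
clock: 2.57
eef_pos: [468.7, -205.8, 300.1]
tool_rot: [3.14, -0.0, 3.023]
force: [-0.3, 0.6, -0.1]
width: -0.6
2.5667 -0.5649632275488148 [ 0.32  0.59  0.05  2.   -0.06  0.55  1.87] [-0.3  0.6 -0.1]
turn toolz -0.08866432491927867
[ 466.6 -215.9  300. ] [  0.9 -10.3   0.1]
```

View pics/side1.png

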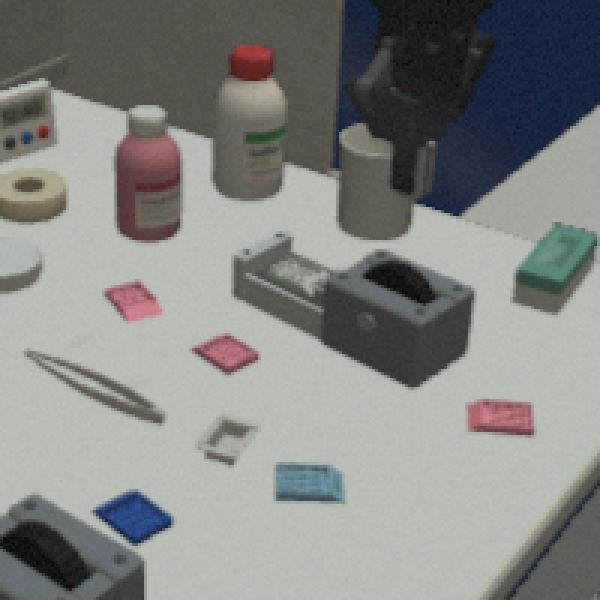

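View pics/wrist1.png

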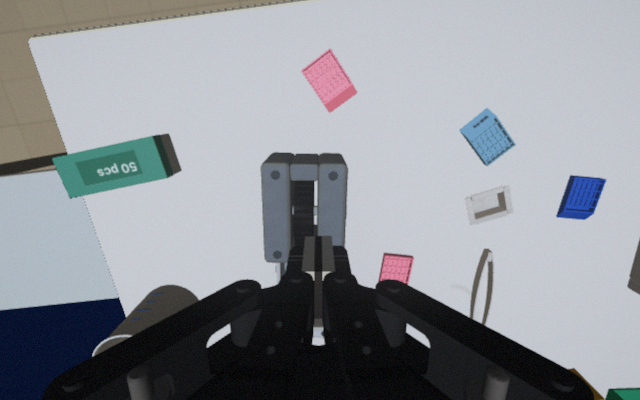

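Run:
```python
from h import *
P=camera_params("wrist");d=np.load("pics/wrist1.npy");C=cloud("wrist",d,P)
print(np.round(read_state()["eef_pos"],1))
z=C[...,2];m=(z>50)&(z<59)&(C[...,0]>400)&(C[...,0]<540)&(C[...,1]<-160)&(C[...,1]>-270)
print(m.sum()); 
if m.sum()>20: print(cv2.minAreaRect(C[m][:,:2].astype(np.float32)))
for p in [(*clampxy(0,0),66),(*clampxy(41,32),54),(*clampxy(-41,32),54),(*clampxy(41,-32),54),(*clampxy(-41,-32),54),(*clampxy(60,0),36),(*clampxy(115,0),36)]: print(np.round(proj("wrist",p,P)))
```

```text
[ 468.8 -206.2  300.4]
5755
((475.61749267578125, -217.55335998535156), (64.0771484375, 80.8196029663086), 82.3262939453125)
[303. 221.]
[345. 263.]
[348. 162.]
[265. 263.]
[259. 162.]
[306. 272.]
[306. 325.]
```

```bash
python3 -m jog '[1,-5,15,0,0, 1,-11,35,0,0, 1,-11,48,0,0, 1,-11,54,0,0, 1,-11,54,0,0, 1,-11,54,0,0, 1,-11,54,0,0]'
python3 - <<'E'
from h import *
shifts([[*clampxy(-9,-.4),245]])
im,d=get_image("side");cv2.imwrite("pics/side2.png",im[130:250,310:430].repeat(5,0).repeat(5,1))
E
```

```text
clock: 3.3
eef_pos: [466.7, -218.2, 246.6]
tool_rot: [-3.141, 0.002, 3.021]
force: [0.5, 0.6, -0.7]
width: -0.1
turn toolz 0.012145537202940204
[ 466.5 -216.3  245. ] [0.4 1.9 1.6]
```

View pics/side2.png

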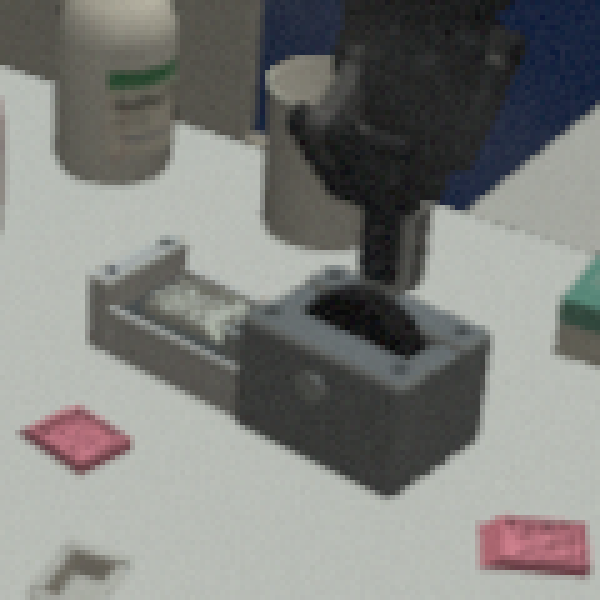

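```bash
python3 -m jog '[0,1.5,2,0,0, 0,1.5,4,0,0, 0,1.5,6,0,0, 0,1.5,7,0,0, 0,1.5,7,0,0]';python3 -m jog '[0,0,1,0,0, 0,0,1,0,0]'
```

```text
clock: 3.77
eef_pos: [466.5, -217.0, 238.8]
tool_rot: [3.142, 0.0, 3.02]
force: [-1.5, 0.6, 4.2]
width: -0.1
clock: 3.93
eef_pos: [466.5, -217.0, 237.9]
tool_rot: [3.142, 0.0, 3.02]
force: [-0.6, -0.3, 5.4]
width: -0.1
```

```bash
python3 -m jog '[0,0,0.8,0,0, -2,0,0.8,0,0, -4,0,0.8,0,0, -6,0,0.8,0,0, -8,0,0.8,0,0]';python3 -m jog '[-1.5,0,0,0,0, -3,0,0,0,0, -4,0,0,0,0, -4,0,0,0,0]'
python3 - <<'E'
from h import *
im,d=get_image("side");cv2.imwrite("pics/side3.png",im[130:250,310:430].repeat(5,0).repeat(5,1))
im,d=get_image("top");cv2.imwrite("pics/top3.png",cv2.resize(im[140:245,350:440],None,fx=5.7,fy=5.7,interpolation=cv2.INTER_CUBIC))
E
```

```text
clock: 4.35
eef_pos: [474.4, -218.0, 237.3]
tool_rot: [3.142, 0.0, 3.02]
force: [-1.3, 0.3, 6.9]
width: 0.2
clock: 4.68
eef_pos: [478.6, -218.5, 237.3]
tool_rot: [-3.141, 0.001, 3.02]
force: [0.0, 0.4, 7.1]
width: 0.0
```

View pics/top3.png

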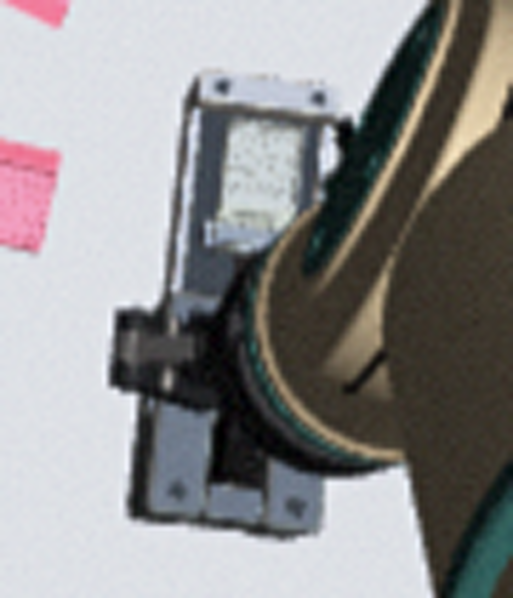

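View pics/side3.png

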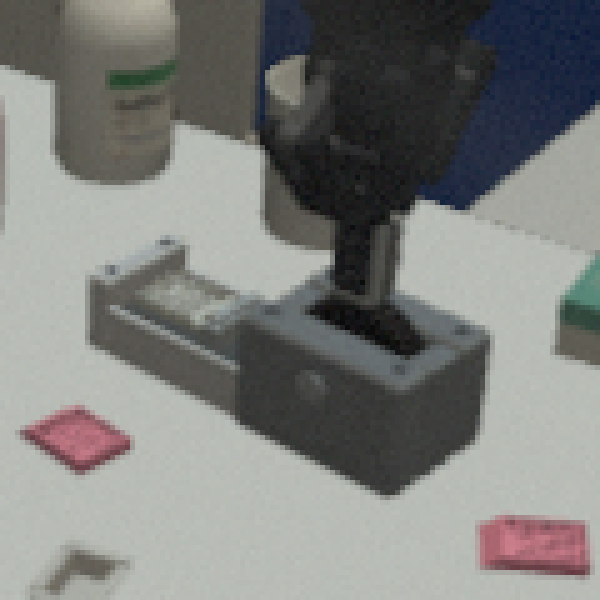

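The jaw and cassette are both moving. In the top crop the jaw's front edge has gone from about row 255 to about row 222. I'll continue the stroke.

```bash
python3 -m jog '[-1,0,0,0,0, -2,0,0,0,0, -2,0,0,0,0]';python3 -m jog '[-1,0,0,0,0, -2,0,0,0,0, -2,0,0,0,0]';python3 -m jog '[-1,0,0,0,0, -2,0,0,0,0]'
```

```text
clock: 5.03
eef_pos: [480.5, -218.8, 237.3]
tool_rot: [-3.141, 0.001, 3.02]
force: [-0.8, 1.2, 6.4]
width: -0.2
clock: 5.28
eef_pos: [481.9, -219.0, 237.3]
tool_rot: [3.141, -0.001, 3.02]
force: [-1.7, 0.8, 7.1]
width: 0.1
clock: 5.45
eef_pos: [482.8, -219.1, 237.1]
tool_rot: [3.141, -0.004, 3.02]
force: [-4.6, 1.6, 9.0]
width: 0.0
```

```bash
python3 -m jog '[-1,0,0,0,0, -2,0,0,0,0, -2,0,0,0,0]';python3 -m jog '[-1,0,0,0,0, -1,0,0,0,0]'; python3 -m jog '[0,0,-6,0,0, 0,0,-14,0,0, 10,0,-14,0,0, 18,0,-12,0,0, 18,0,-12,0,0]'
python3 - <<'E'
from h import *
im,d=get_image("side");cv2.imwrite("pics/side4.png",im[130:250,310:430].repeat(5,0).repeat(5,1))
im,d=get_image("top");cv2.imwrite("pics/top4.png",cv2.resize(im[140:245,350:440],None,fx=5.7,fy=5.7,interpolation=cv2.INTER_CUBIC))
shifts([[*clampxy(-7,-.4),250]])
E
```

```text
clock: 5.7
eef_pos: [484.2, -219.4, 236.9]
tool_rot: [3.141, -0.006, 3.019]
force: [-5.5, 0.9, 8.2]
width: 0.4
clock: 5.87
eef_pos: [485.3, -219.5, 236.9]
tool_rot: [3.141, -0.005, 3.02]
force: [-4.9, 1.2, 8.1]
width: -0.0
clock: 6.28
eef_pos: [467.7, -217.2, 248.8]
tool_rot: [3.141, -0.002, 3.019]
force: [0.2, 0.4, 0.2]
width: 0.3
turn toolz 0.07040958096359873
[ 468.5 -216.6  250. ] [ 0.9  0.8 -1.1]
```

View pics/top4.png

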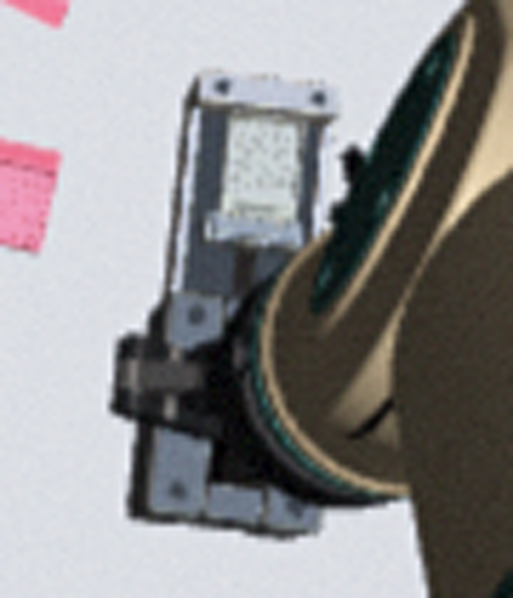

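View pics/side4.png

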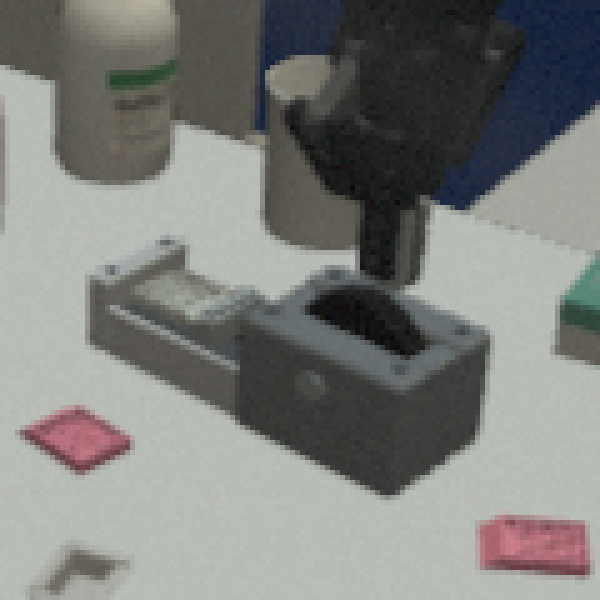

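The cassette's far end now lies at the stop (top crop, row 115), with the jaw tight behind it at about row 212. A short second stroke should show whether any play is left.

```bash
python3 -m jog '[0,0,6,0,0, 0,0,10,0,0, 0,0,11.5,0,0, 0,0,11.5,0,0]'; python3 -m jog '[-1,0,0.5,0,0, -2,0,0.5,0,0]'; python3 -m jog '[-1,0,0,0,0, -2,0,0,0,0]';python3 -m jog '[-2,0,0,0,0, -4,0,0,0,0, -6,0,0,0,0]'
```

```text
clock: 6.72
eef_pos: [469.9, -217.5, 237.2]
tool_rot: [-3.141, 0.001, 3.02]
force: [-0.2, -0.1, 6.4]
width: -0.3
clock: 6.88
eef_pos: [471.0, -217.6, 236.9]
tool_rot: [3.141, -0.002, 3.02]
force: [-3.6, 1.5, 7.5]
width: 0.0
clock: 7.05
eef_pos: [471.8, -217.8, 236.8]
tool_rot: [3.141, -0.005, 3.02]
force: [-5.9, 1.1, 10.6]
width: 0.2
clock: 7.3
eef_pos: [477.1, -218.5, 236.7]
tool_rot: [3.141, -0.007, 3.019]
force: [-6.3, 0.3, 10.0]
width: -0.2
```

Resistance was immediate, and the finger then slipped at about 6 N, so the clamp is tight. I'll lift clear, back off and look.

```bash
python3 -m jog '[0,0,-10,0,0, 0,0,-35,0,0, 0,0,-70,0,0, 20,20,-100,0,0, 50,40,-120,0,0, 85,60,-130,0,0, 115,80,-130,0,0, 115,110,-130,0,0, 115,140,-130,0,0, 115,140,-130,0,0, 115,140,-130,0,0]'
python3 - <<'E'
from h import *
im,d=get_image("side");cv2.imwrite("pics/side5.png",im[130:250,310:430].repeat(5,0).repeat(5,1))
t,d=get_image("top");cv2.imwrite("pics/top5.png",cv2.resize(t[140:245,350:440],None,fx=5.7,fy=5.7,interpolation=cv2.INTER_CUBIC))
o=cv2.imread("pics/top0.png");print("clampB diff",np.abs(t[145:235,200:250].astype(int)-o[145:235,200:250]).mean(), np.abs(t[240:285,170:240].astype(int)-o[240:285,170:240]).mean())
cv2.imwrite("pics/b.png",cv2.resize(np.hstack([o[140:240,200:252],t[140:240,200:252]]),None,fx=6,fy=6))
E
```

```text
clock: 8.22
eef_pos: [382.6, -64.2, 367.3]
tool_rot: [3.141, 0.001, 3.025]
force: [-0.4, -0.1, 0.8]
width: 0.3
clampB diff 5.929111111111111 7.3071957671957675
```

View pics/top5.png

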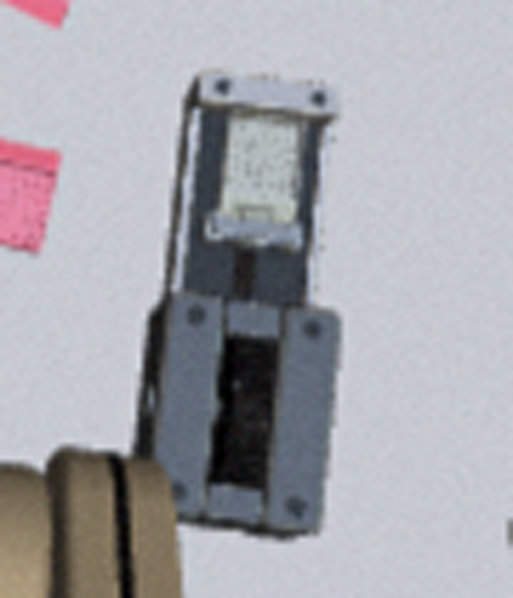

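View pics/b.png

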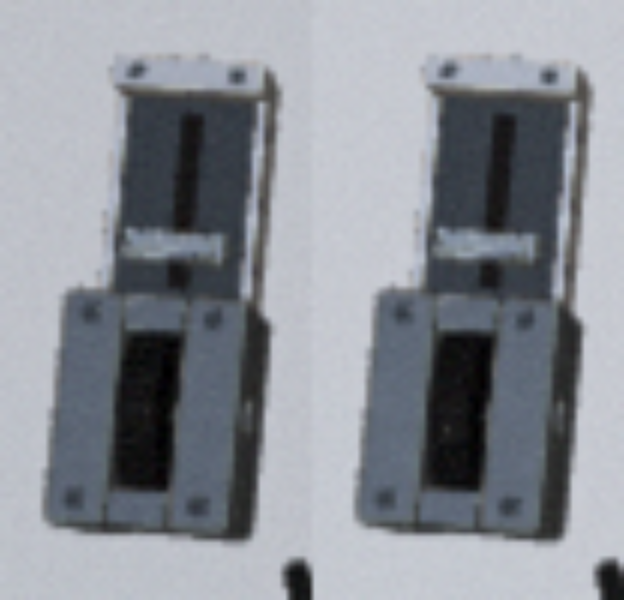

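Run:
```python
from h import *
f=lambda x,y,z:px2plane("top",(x+.5)/5.7-.5+350,(y+.5)/5.7-.5+140,z)[:2]
R=np.array([[np.cos(YAW),np.sin(YAW)],[-np.sin(YAW),np.cos(YAW)]])
for n,p in dict(jawL=(210,212,36),jawR=(304,221,36),stopL=(197,104,36),casT=(265,116,26)).items(): print(n,np.round(R@(f(*p)-CTR),1))
s=read_state();print(s["clock"],np.round(s["force"],1),np.round(s["eef_pos"]))
```

```text
jawL [74.2 17.4]
jawR [ 74.9 -17.6]
stopL [114.4  26.1]
casT [115.3  -1.2]
8.3167 [-0.1 -0.2  0.2] [382. -66. 367.]
```

The jaw face measures about 74.5 mm from the wheel, the cassette touches the stop, the empty clamp looks unchanged and the arm is clear, so I'm handing in.

```bash
python3 -c "
from cell import *
print(finish_job())"
```

```text
the job is handed in; nothing more can be done
None
```

The loaded clamp (the right-hand one) is closed on the cassette, and I handed the job in at about 8.3 s. I rolled its thumbwheel with the closed fingertips: one stroke of about 18 mm at roughly 7–9 N down, then a short second stroke to check for play.

- **No play left:** the second stroke met resistance at once, and the finger then slipped on the wheel at about 6 N.
- **Clamped position:** in the last top view the jaw face is about 74.5 mm from the wheel (about 74 expected). The far end of the cassette measures 115.3 mm and the stop face 114.4 mm, which is contact within the camera's accuracy.
- **Empty clamp:** it looks the same before and after. The picture difference there was no larger than on a patch of bench used for comparison.
- **Robot:** the arm was clear, with no contact force, when I handed in.

No check failed. The camera views disagreed by 1–2 mm on where the clamp sits, which is within the stated calibration.

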